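# Count to the third gap of the card rack and push the card box home

### The arm

A 6-joint arm with a two-finger parallel gripper is mounted at the origin on the work surface. World frame = base frame: x ahead of the robot, y to its left, z up, the work surface at z = 0. Lengths are in mm, angles in degrees, forces in N, time in s.
With the tool pointing down it reaches from about 350 to 850 mm from the base axis. Payload 8.1 kg.
Tool frame: the origin (TCP) lies midway between the tips of the shut fingers; the grasp point (between the pads) lies 19 mm behind it; y points along the fingers, x is the direction in which the jaws open and shut, and the axes are right-handed (so a half turn about y gives the same grasp; the last joint's range is limited). The gripper opens to 85 mm and grips with 20 to 120 N. Pads are 22 mm wide; open, the fingers measure 114 mm over their backs; the gripper's body (76 mm by 85 mm) begins 54 mm behind the grasp point. The pads swing forward as they close: fully open they stand 13 mm farther back than shut.
Start: joints at [69.42, 7.471, 85.268, -0, 87.261, -4.893], TCP at [162.213, 577.661, 231.292] pointing down, gripper open.
Joint ranges: [-169.43, 169.43], [-51.17, 129.36], [1.28, 143.12], [-76.62, 256.62], [0, 156.53], [-152.29, 152.29]. Speed limits (degrees/s): [136.94, 136.94, 159.86, 180, 180, 180].

### API

Orientations are given as [roll, pitch, yaw] about the fixed x, y, z axes, in that order (R = Rz(yaw) Ry(pitch) Rx(roll)).
In Python, from bench import r gives the robot as it stands.
- The arm moves only by the tool move_arm, never from a script. Its arguments are lists of equal length, an entry for each row: "linear": the shift along the tool's x, y, z normalised to -1 to 1, where 1 is 300 mm, a list of three; "twist": the turn, a rotation vector about the tool's x, y, z normalised to -1 to 1, where 1 is pi/2 rad, a list of three; "hand": the opening, from -1 (shut) to 1 (fully open). A call has 1 to 12 rows; each row is the pose to reach, as a shift and turn from the pose measured when the call began, along the tool's axes at that moment; what a row does not reach only later rows make up. A row lasts 1/12 s, in which the tool goes at most 41.7 mm and 7.16 degrees, less where a joint would pass 70% of its speed; a pose out of reach is approached as far as the arm can. A call with a number of a shift or a turn outside -1 to 1 is refused whole. A call with a gripper value outside its range is refused whole. The fingers move at their own pace and stop on an object; "force" is the grip in N (left out, the last holds). Time passes only in rows, so rows that repeat a pose let the fingers close. It gives the time, the measured TCP pose, the force and the opening at its end, in the units of the state.
- r.sense(): the state, without advancing time (a new reading comes with each control period).
- r.snapshot(name): name is "scene" or "top"; returns a dict with "frame" (480x640x3 uint8, red, green, blue), "range_z" (480x640 float32, mm along the optical axis (not along the pixel's ray), 0 where there is no reading), "intrinsics" (3x3 intrinsics, pixels), "R" (3x3) and "t" (3): a world point X has camera coordinates R X + t. Camera axes: x right, y down, z forward; pixel columns grow to the right and rows downward; lengths in mm; the calibration is good to about 2 mm. A picture is of the moment at which its call begins.
- r.hand_in(): hands the job in, once; it reports no verdict.
The state is a dict: "time": time; "joint_pos": joint angles; "qd": joint speeds; "joint_efforts": joint torques, N m; "tool_pos": TCP position; "tcp_rot": TCP orientation; "ft_force": force on the tool from outside, world axes, zero at the start; "wrist_torque": the same for the moment, N m; "finger_gap": finger opening in mm.
Only numpy, scipy, OpenCV 4.12 (cv2) and the standard library are available. Lean on these libraries where they do the work, as an engineer would, in place of code of your own. Each camera call takes 0.05 s, during which the arm holds its last target. There are 200 camera calls.

### The job

Run a fingertip along the rack's front rail, starting over the first gap at the end where the tall square pot is, and count the gaps until the finger is over the third; do not run on to the fourth. Then push the white card box that stands loose on the desk into that third gap, flat on the desk, straight in until it is fully home against the back plate. Only touch and push: do not grip, lift or tip the box, and leave the box already in the rack, the sanitiser bottle and the rubber stamp where they are.

Things in the scene. Friction and masses are not known exactly. Their poses are not given: they have to be found in the camera images.
- rack: Grey card rack fixed on the desk, open side to the robot. Origin: centre of its footprint at desk height; x points into the rack, y along it. 344 mm long (y). Front at x = -36 mm; back plate (the stop, 50 mm high) faces at x = +34 mm. End plates 62 mm high, inner faces at y = +-168 mm. No floor: boxes slide on the desk. Three dividers make four gaps, 70 to 90 mm wide, open in front and on top.
- rail: Front rail: smooth rigid flat bar, 344 mm long (y), 14 mm deep (x), 10 mm thick, across the top of the rack's front. Origin: middle of its top face, 62 mm above the desk, at rack x = -29 mm; axes as the rack's. A card box passes under it. The dividers' clips on it are flush and do not stop a finger. The finger's place along it is read midway between the two fingers: keep them closed and upright.
- divider_a: Steel divider nearest the rack's +y end: upright sheet 4 mm thick (y), 70 mm deep (x), 52 mm high, reaching under the rail. Origin on the desk in its mid-plane, at rack x = 0; axes as the rack's. Its place along the rack varies by some mm.
- divider_b: The middle divider, same make as divider_a.
- divider_c: The divider nearest the rack's -y end, same make as divider_a.
- pot: Tall square open grey pot, 62 x 62 mm, 60 mm high (glue stick in it up to 68 mm), fixed against the rack's +y or -y end. Gaps are counted from this end: the first lies between the end plate at the pot and the nearest divider. At the other end is a low pin tray, 62 x 62 mm, 16 mm high. Origin: centre of its underside, 205 mm from the rack's origin along rack y.
- card_box: The loose white plastic box of identity cards, flat on the desk between robot and rack: 92 mm long (x), 58 mm wide (y), 40 mm high, 0.2 to 0.4 kg; it slides and stops when the push stops. Origin: centre of its underside; x points roughly towards the rack. Fully home, its origin is at rack x = -12 mm and its near end stands 22 mm out of the rack's front.
- stored_box: A second box of the same make that already stands home in the gap at the rack's +y end (the first or the fourth gap, never the third). Leave it.
- sanitiser: Clear spray bottle with white pump head, 44 mm in diameter, 146 mm high, 0.16 kg, standing loose to one side. Origin: centre of its underside. Leave it.
- stamp: Rubber stamp with black foot 50 x 30 mm and turned wooden handle, 64 mm high, 0.09 kg, standing loose to the other side. Origin: centre of its underside. Leave it.

How it is judged:
By the outcome, as a careful person would: the job done as asked, in the order asked, and still so for the second after the job is handed in, with the robot touching nothing.
It also fails if it takes over 67 s, if anything falls off the work surface, if the arm or the gripper's body presses on something with over 40 N, if the wrist force passes 120 N, or if a joint passes its speed limit or range.

## Working session

There is one attempt and no reset: what is moved stays moved. The work goes in short steps, Python scripts to look and compute and a tool call to move; the robot and the scene stay as the last step left them, time stands still between calls to the robot, and variables do not carry over. Pictures are saved under pics/ and viewed, on a budget of 10 in all, crops included, one or two more only if the job needs it, and the job is handed in when it is done.

Besides the shell and the picture viewer there is one more tool, called after "Request:" by a JSON object that holds its "method" and its "body". move_arm: Moves the arm, as the interface text tells. Scaled input: -1 to 1 covers 300 mm each way for a shift and pi/2 rad each way for a turn. Its arguments: {"type":"object","properties":{"linear":{"type":"array","items":{"type":"array","items":{"type":"number","minimum":-1,"maximum":1}}},"twist":{"type":"array","items":{"type":"array","items":{"type":"number","minimum":-1,"maximum":1}}},"hand":{"type":"array","items":{"type":"number"}},"force":{"type":"number"}},"required":["linear","twist","hand"]}

```bash
mkdir -p pics; ls; python3 - <<'E'
from bench import r
import cv2,numpy as np
for n in("scene","top"):
    s=r.snapshot(n); cv2.imwrite(f"pics/{n}0.png",s["frame"][:,:,::-1]); np.savez(f"{n}0.npz",**s)
    print(n,s["intrinsics"].tolist(),np.round(-s["R"].T@s["t"]),np.round(s["R"],2).tolist(), (s["range_z"]>0).mean())
print(r.sense())
E
```

```text
pics
scene [[547.7894773915275, 0.0, 320.014923422467], [0.0, 547.7894773915275, 239.74591948606974], [0.0, 0.0, 1.0]] [1225. -585.  678.] [[0.68, 0.73, -0.0], [0.42, -0.39, -0.82], [-0.6, 0.56, -0.57]] 0.9961848958333334
top [[608.3881720819154, 0.0, 317.0906313045459], [0.0, 608.3881720819154, 244.0046410180335], [0.0, 0.0, 1.0]] [ 435.   10. 1170.] [[0.02, -1.0, -0.01], [-0.99, -0.01, -0.15], [0.15, 0.01, -0.99]] 0.9957942708333334
{'time': 0.1, 'joint_pos': array([ 6.94183588e+01,  7.51209794e+00,  8.53243002e+01,  8.20085743e-04,
        8.72602971e+01, -4.89298294e+00]), 'qd': array([ 0.05176952,  0.00894479, -0.14020086, -0.02501049, -0.10403432,
        0.01580613]), 'joint_efforts': array([ 8.62619363e-04, -5.70960224e+01, -5.01932895e+01, -2.60139786e-04,
        8.41456815e-03, -5.43428223e-05]), 'tool_pos': array([162.04339519, 577.18826263, 230.32350836]), 'tcp_rot': array([-89.99093628,   0.09627303,  74.31130945]), 'ft_force': array([ 0.20127165, -0.46652966,  0.70168826]), 'wrist_torque': array([ 0.01254469, -0.02270666, -0.02866422]), 'finger_gap': 85.38819264409139}
```

View pics/top0.png

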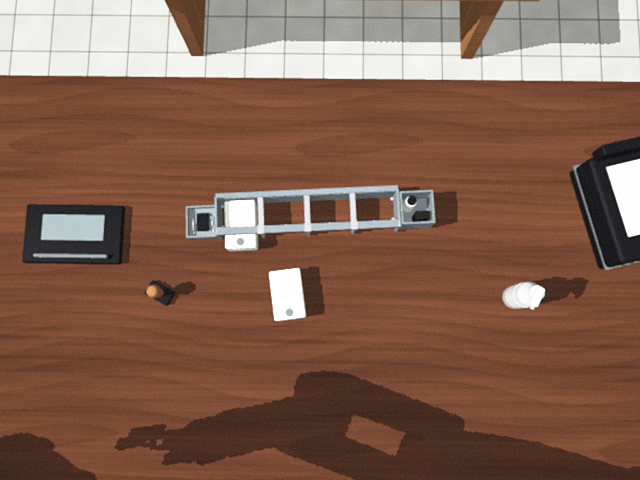

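View pics/scene0.png

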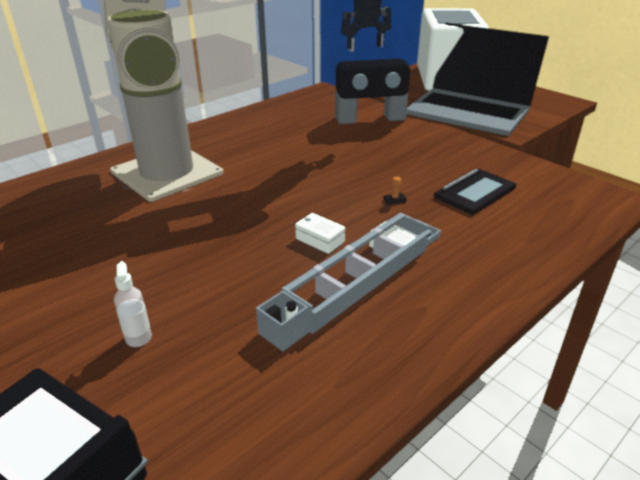

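The top view shows the pot (with the glue stick) at the right end (416,207), which is world -y. The low tray is at (203,221) and the stored box at (240,222). The dividers are near columns 262, 307 and 353, so the third gap spans columns 262–307. The loose box is at (287,294), the stamp at (160,292) and the bottle at (523,295).

```bash
cat > h.py <<'E'
import numpy as np,cv2
from bench import r
def ray(s,uv,z):
    "pixels -> world points on the plane(s) at height z"
    uv=np.atleast_2d(uv).astype(float); K,R,t=s["intrinsics"],s["R"],s["t"]
    d=np.c_[uv,np.ones(len(uv))]@np.linalg.inv(K).T@R; c=-R.T@t
    return c+d*((z-c[2])/d[:,2])[:,None]
def cloud(s):
    v,u=np.mgrid[:480,:640]; z=s["range_z"]
    K=s["intrinsics"]; p=np.dstack([(u-K[0,2])/K[0,0]*z,(v-K[1,2])/K[1,1]*z,z])
    return (p-s["t"])@s["R"]
def rect(s,mask,z):
    c=max(cv2.findContours(mask.astype(np.uint8),cv2.RETR_EXTERNAL,cv2.CHAIN_APPROX_NONE)[0],key=cv2.contourArea)
    p=ray(s,c[:,0],z)[:,:2].astype(np.float32)
    return cv2.minAreaRect(p)
E
python3 - <<'E'
from h import *
s=dict(np.load("top0.npz")); P=cloud(s); f=s["frame"].astype(int); Z=P[...,2]
hsv=cv2.cvtColor(s["frame"],cv2.COLOR_RGB2HSV)
def win(a,b,c,d):
    m=np.zeros((480,640),bool); m[c:d,a:b]=1; return m
print("desk z",np.median(Z[320:350,250:320]),"box z",np.median(Z[280:300,280:295]),"rail z",np.median(Z[234:237,310:350]))
white=(hsv[...,1]<40)&(hsv[...,2]>150)
m=white&win(255,320,260,330)&(Z>25); print("box",rect(s,m,40),m.sum())
# rails: front rail mask by height>55, between x cols
m=win(264,396,205,245)&(Z>54)
v,u=np.where(m); Q=ray(s,np.c_[u,v],62); 
print("front rail rows",v.min(),v.max(), cv2.fitLine(Q[:,:2].astype(np.float32),cv2.DIST_HUBER,0,.01,.01).ravel(), cv2.minAreaRect(Q[:,:2].astype(np.float32)))
print(Z[186:242:2,330].round().tolist()); print(hsv[186:242:2,330].tolist())
# dividers: row profile at a middle row between rails
for row in(205,212,218):
    print(row,[(c,int(Z[row,c]),int(hsv[row,c,1])) for c in range(255,400) if Z[row,c]>30])
for n,w in(("stamp",(140,180,275,310)),("san",(495,550,275,315)),("pot",(399,440,180,235))):
    q=P[win(*w)&(Z>12)]; print(n,q.min(0).round(),q.max(0).round())
E
```

```text
desk z -0.24667907572798925 box z 39.89652982617288 rail z -0.3109664178794284
box ((507.27398681640625, 80.41546630859375), (91.86439514160156, 57.712364196777344), 8.36772346496582) 1538
front rail rows 205 244 [ 5.8682043e-02 -9.9827671e-01  6.3220557e+02  3.7577262e+00] ((634.8406982421875, 3.7787857055664062), (72.39656829833984, 242.5392303466797), 1.6008096933364868)
[-2.0, 3.0, 51.0, 52.0, 52.0, 39.0, 16.0, 2.0, 4.0, -3.0, -2.0, 3.0, 3.0, 1.0, -2.0, 6.0, 2.0, -2.0, -0.0, 60.0, 61.0, 63.0, 59.0, -2.0, -3.0, -1.0, -2.0, -3.0]
[[10, 153, 135], [15, 3, 175], [101, 20, 212], [99, 16, 208], [102, 27, 123], [98, 27, 104], [93, 26, 106], [10, 106, 77], [11, 154, 76], [11, 153, 75], [9, 140, 80], [9, 140, 82], [10, 138, 72], [10, 142, 79], [11, 148, 81], [8, 150, 85], [10, 142, 88], [9, 167, 75], [106, 22, 175], [97, 21, 206], [102, 21, 205], [103, 23, 214], [0, 5, 95], [9, 149, 147], [9, 147, 144], [10, 143, 123], [10, 137, 123], [11, 136, 133]]
205 [(255, 34, 15), (258, 52, 3), (259, 54, 3), (260, 50, 4), (261, 51, 5), (262, 54, 9), (263, 51, 7), (305, 50, 5), (306, 48, 5), (307, 52
[... 273 characters left out ...]
(263, 51, 7), (305, 54, 8), (306, 52, 4), (307, 50, 5), (308, 50, 5), (309, 50, 7), (346, 1170, 150), (351, 50, 7), (352, 52, 3), (353, 53, 4), (354, 51, 4), (355, 50, 8), (388, 1170, 149), (396, 35, 22), (397, 49, 22), (398, 60, 24), (399, 61, 22)]
218 [(255, 37, 10), (259, 53, 4), (260, 49, 5), (261, 49, 4), (262, 53, 4), (263, 52, 12), (305, 52, 6), (306, 49, 5), (307, 51, 5), (308, 50, 5), (309, 50, 6), (310, 50, 45), (351, 51, 4), (352, 51, 5), (353, 50, 4), (354, 49, 4), (355, 51, 7), (356, 56, 24), (393, 32, 5), (397, 46, 24), (398, 56, 25), (399, 62, 22)]
stamp [435.  10.  12.] [ 531.  354. 1170.]
san [ 435. -368.   12.] [ 532.   10. 1170.]
pot [ 435. -191.   12.] [ 704.   10. 1170.]
```

```bash
python3 - <<'E'
import cv2
a=cv2.imread("pics/top0.png")[175:330,180:445]; cv2.imwrite("pics/crop0.png",cv2.resize(a,None,fx=3,fy=3,interpolation=cv2.INTER_CUBIC))
E
```

```text
(no output)
```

View pics/crop0.png

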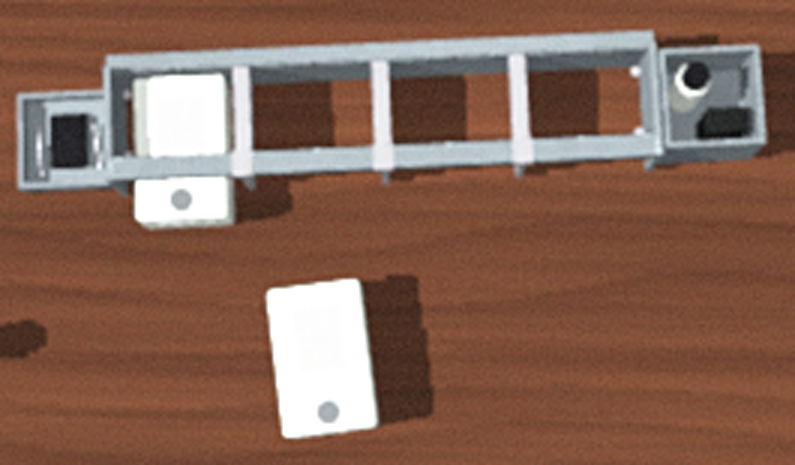

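The enlarged crop shows three dividers with light clips, at crop x≈243, 380 and 519. The gap between the left two (crop 252–372) is the third. The loose box sits below it, turned a few degrees relative to the rack. Next I fit the rack frame.

```bash
python3 - <<'E'
from h import *
s=dict(np.load("top0.npz")); P=cloud(s); Z=P[...,2]
hsv=cv2.cvtColor(s["frame"],cv2.COLOR_RGB2HSV)
# front rail: per column rows with Z>45 in lower band (between dividers)
pts=[]
for c in list(range(268,302))+list(range(315,347))+list(range(361,390)):
    v=np.where((Z[215:242,c]>54)&(Z[215:242,c]<75))[0]+215
    if len(v): pts.append((c,v.mean()))
pts=np.array(pts); Q=ray(s,pts,62)[:,:2].astype(np.float32)
vx,vy,x0,y0=cv2.fitLine(Q,cv2.DIST_HUBER,0,.01,.01).ravel()
d=np.array([vx,vy])*np.sign(vy); n=np.array([d[1],-d[0]]); print("y dir",d,"yaw",np.degrees(np.arctan2(-d[0],d[1])))
# end plates/dividers along d; whole rail ends
rail0=np.array([x0,y0])
for lo,hi in((258,264),(304,311),(350,357)):
    p=[]
    for row in range(200,222):
        cs=[c for c in range(lo-1,hi+2) if 44<Z[row,c]<58 and hsv[row,c,1]<14]
        if cs: p.append(((cs[0]+cs[-1])/2,row))
    q=ray(s,np.array(p),52)[:,:2]-rail0; print("divider s",np.median(q@d),np.std(q@d))
# rail ends
sel=(Z>54)&(Z<70); rows=np.arange(180,245)
m=np.zeros_like(sel); m[180:245,205:410]=1; m&=sel
v,u=np.where(m); q=ray(s,np.c_[u,v],62)[:,:2]-rail0
k=(abs(q@n)<6); print("rail extent s",np.percentile((q@d)[k],[0,1,99,100]))
print("rail0",rail0,"n",n)
# back plate rear / n extents for rack
m2=np.zeros_like(sel); m2[180:205,265:390]=1; m2&=(Z>46)&(Z<56); v,u=np.where(m2); q=ray(s,np.c_[u,v],50)[:,:2]-rail0; print("back n",np.percentile(q@n,[2,50,98]))
for name,w in(("stamp",(140,180,275,310)),("san",(495,550,275,315)),("pot",(402,440,180,235)),("tray",(180,214,200,240))):
    q=P[w[2]:w[3],w[0]:w[1]].reshape(-1,3); q=q[(q[:,2]>10)&(q[:,2]<300)]; print(name,q.min(0).round(),q.max(0).round())
E
```

```text
y dir [-0.05988049  0.99820554] yaw 3.432953
divider s 124.04075949117797 0.34553941288718526
divider s 37.17453045248389 0.44066731480734705
divider s -48.83189624134201 0.3997875780267555
rail extent s [-150.45220207 -139.80425263  204.96649041  208.67180693]
rail0 [631.8032     7.157436] n [0.99820554 0.05988049]
back n [47.02760114 68.13590835 74.92853868]
stamp [485. 298.  10.] [531. 354.  67.]
san [ 482. -368.   11.] [ 532. -326.  150.]
pot [ 638. -191.   10.] [ 704. -130.   72.]
tray [614. 228.  10.] [678. 283.  24.]
```

Request:
{"method": "move_arm", "body": {"linear": [[-0.77,0,-0.97],[-0.77,0,-0.97],[-0.77,0,-0.97],[-0.77,0,-0.97],[-0.77,0,-0.97],[-0.77,0,-0.97],[-0.77,0,-0.97],[-0.77,0,-0.97],[-0.77,0,-0.97],[-0.77,0,-0.97],[-0.77,0,-0.97],[-0.77,0,-0.97]], "twist": [[0,-0.212,0],[0,-0.212,0],[0,-0.212,0],[0,-0.212,0],[0,-0.212,0],[0,-0.212,0],[0,-0.212,0],[0,-0.212,0],[0,-0.212,0],[0,-0.212,0],[0,-0.212,0],[0,-0.212,0]], "hand": [-1,-1,-1,-1,-1,-1,-1,-1,-1,-1,-1,-1]}}

```text
time: 1.1
tool_pos: [379.5, 276.1, 230.4]
tcp_rot: [-89.9, 0.1, 93.3]
ft_force: [0.3, 0.6, 0.4]
finger_gap: 0.1
```

```bash
cat >> h.py <<'E'
from scipy.spatial.transform import Rotation as Rn
D=np.array([-.05988,.99821]);N=np.array([.99821,.05988]);O=np.array([631.8,7.16])
def rack(x,y): q=np.array([x,y])-O; return q@D,q@N   # s along rack +y, n into rack, from rail point O
def goto(s,n,z,yaw=93.43):
    st=r.sense(); R=Rn.from_euler("xyz",st["tcp_rot"],degrees=True); p=st["tool_pos"]
    w=np.r_[O+s*D+n*N,z]; T=Rn.from_euler("xyz",[-90,0,yaw],degrees=True)
    print("t",round(st["time"],2),"tcp",p.round(1),"rack",np.round(rack(*p[:2]),1),"rot",st["tcp_rot"].round(1),"F",st["ft_force"].round(2),"gap",round(st["finger_gap"],1))
    print("linear",(R.inv().apply(w-p)/300).round(3),"twist",((R.inv()*T).as_rotvec()/(np.pi/2)).round(3))
E
python3 -c "
from h import *
goto(-90,0,110)"
```

```text
t 1.1 tcp [379.5 276.1 230.4] rack [ 283.5 -235.7] rot [-89.9   0.1  93.3] F [0.29 0.58 0.43] gap 0.1
linear [-1.243  0.402 -0.789] twist [-0.001 -0.001 -0.001]
```

Request:
{"method": "move_arm", "body": {"linear": [[-1,0.1,-0.79],[-1,0.1,-0.79],[-1,0.1,-0.79],[-1,0.1,-0.79],[-1,0.1,-0.79],[-1,0.1,-0.79],[-1,0.1,-0.79],[-1,0.1,-0.79],[-1,0.1,-0.79],[-1,0.1,-0.79],[-1,0.1,-0.79],[-1,0.1,-0.79]], "twist": [[0,0,0],[0,0,0],[0,0,0],[0,0,0],[0,0,0],[0,0,0],[0,0,0],[0,0,0],[0,0,0],[0,0,0],[0,0,0],[0,0,0]], "hand": [-1,-1,-1,-1,-1,-1,-1,-1,-1,-1,-1,-1]}}

```text
time: 2.1
tool_pos: [633.2, -8.0, 199.6]
tcp_rot: [-89.8, 0.0, 93.4]
ft_force: [0.9, -0.3, 0.9]
finger_gap: 0.1
```

```bash
python3 -c "
from h import *
goto(-90,0,75)"
```

```text
t 2.1 tcp [633.2  -8.  199.6] rack [-15.2   0.5] rot [-89.8   0.   93.4] F [ 0.88 -0.27  0.91] gap 0.1
linear [-0.249  0.415  0.   ] twist [-0.002 -0.    -0.   ]
```

Request:
{"method": "move_arm", "body": {"linear": [[-0.249,0.1,0],[-0.249,0.2,0],[-0.249,0.3,0],[-0.249,0.36,0],[-0.249,0.4,0],[-0.249,0.415,0],[-0.249,0.415,0],[-0.249,0.415,0],[-0.249,0.415,0]], "twist": [[0,0,0],[0,0,0],[0,0,0],[0,0,0],[0,0,0],[0,0,0],[0,0,0],[0,0,0],[0,0,0]], "hand": [-1,-1,-1,-1,-1,-1,-1,-1,-1]}}

```text
time: 2.85
tool_pos: [638.9, -82.0, 77.9]
tcp_rot: [-90.0, 0.1, 93.5]
ft_force: [-0.1, 0.6, 0.8]
finger_gap: -0.1
```

```bash
python3 - <<'E'
from h import *
goto(-90,0,61)
s=r.snapshot("scene"); cv2.imwrite("pics/s1.png",cv2.resize(s["frame"][180:360,240:460,::-1],None,fx=3,fy=3,interpolation=cv2.INTER_CUBIC))
E
```

```text
t 2.85 tcp [638.9 -82.   77.9] rack [-89.4   1.8] rot [-90.    0.1  93.5] F [-0.13  0.58  0.81] gap -0.1
linear [-0.002  0.056  0.006] twist [ 0.     0.    -0.001]
```

View pics/s1.png

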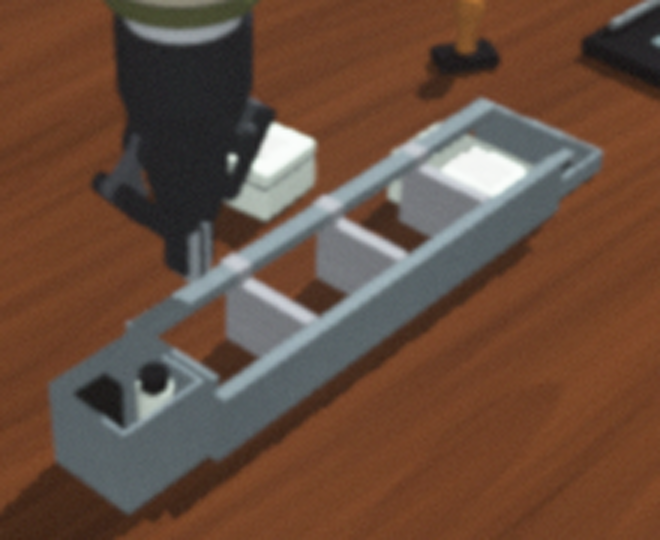

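The shut fingers are over the rail (crop 195,280) between the pot-end plate and the first divider clip (crop 235,265). So they are over gap one, and I lower them gently to contact.

Request:
{"method": "move_arm", "body": {"linear": [[0,0.02,0.002],[0,0.035,0.002],[0,0.045,0.002],[0,0.05,0.002],[0,0.052,0.002],[0,0.054,0.002]], "twist": [[0,0,0],[0,0,0],[0,0,0],[0,0,0],[0,0,0],[0,0,0]], "hand": [-1,-1,-1,-1,-1,-1]}}

```text
time: 3.4
tool_pos: [638.0, -82.3, 62.1]
tcp_rot: [-90.0, 0.1, 93.4]
ft_force: [-6.5, 1.1, 12.5]
finger_gap: -0.1
```

Request:
{"method": "move_arm", "body": {"linear": [[0.02,0.001,0],[0.045,0.001,0],[0.07,0.001,0],[0.095,0.001,0],[0.12,0.001,0],[0.145,0.001,0],[0.17,0.001,0],[0.195,0.001,0],[0.22,0.001,0],[0.245,0.001,0],[0.27,0.001,0],[0.29,0.001,0]], "twist": [[0,0,0],[0,0,0],[0,0,0],[0,0,0],[0,0,0],[0,0,0],[0,0,0],[0,0,0],[0,0,0],[0,0,0],[0,0,0],[0,0,0]], "hand": [-1,-1,-1,-1,-1,-1,-1,-1,-1,-1,-1,-1]}}

```text
time: 4.4
tool_pos: [633.0, 5.4, 62.1]
tcp_rot: [-90.0, 0.1, 93.5]
ft_force: [-0.1, -4.1, 6.0]
finger_gap: 0.1
```

```bash
python3 -c "
from h import *
goto(78,1,61.6)"
```

```text
t 4.4 tcp [633.    5.4  62.1] rack [-1.8  1.1] rot [-90.    0.1  93.5] F [-0.05 -4.08  5.99] gap 0.1
linear [0.266 0.001 0.   ] twist [ 0.     0.    -0.001]
```

Request:
{"method": "move_arm", "body": {"linear": [[0.02,0.001,0],[0.045,0.001,0],[0.07,0.001,0],[0.095,0.001,0],[0.12,0.001,0],[0.145,0.001,0],[0.17,0.001,0],[0.195,0.001,0],[0.22,0.001,0],[0.24,0.001,0],[0.255,0.001,0],[0.262,0.001,0]], "twist": [[0,0,0],[0,0,0],[0,0,0],[0,0,0],[0,0,0],[0,0,0],[0,0,0],[0,0,0],[0,0,0],[0,0,0],[0,0,0],[0,0,0]], "hand": [-1,-1,-1,-1,-1,-1,-1,-1,-1,-1,-1,-1]}}

```text
time: 5.4
tool_pos: [628.4, 84.7, 62.1]
tcp_rot: [-90.1, 0.1, 93.5]
ft_force: [0.4, -4.9, 6.2]
finger_gap: 0.1
```

```bash
python3 - <<'E'
from h import *
goto(78,-205,110)
s=r.snapshot("scene"); cv2.imwrite("pics/s2.png",cv2.resize(s["frame"][180:360,240:460,::-1],None,fx=3,fy=3,interpolation=cv2.INTER_CUBIC))
E
```

```text
t 5.4 tcp [628.4  84.7  62.1] rack [77.6  1.2] rot [-90.1   0.1  93.5] F [ 0.42 -4.86  6.16] gap 0.1
linear [ 0.002 -0.16   0.687] twist [ 0.001  0.001 -0.001]
```

View pics/s2.png

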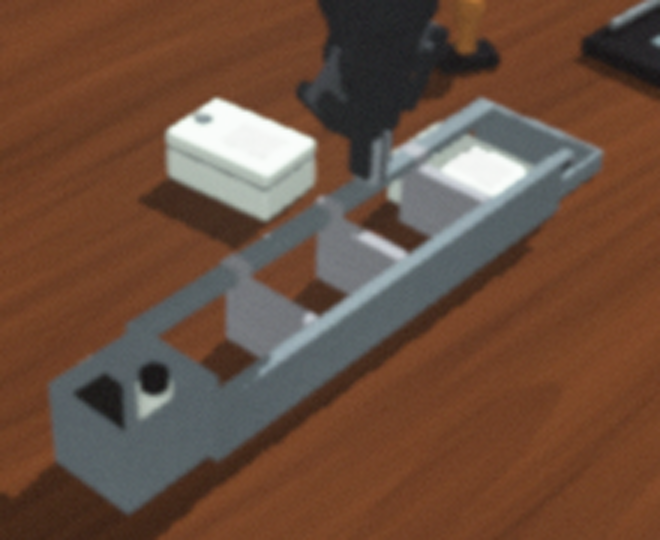

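The finger (crop 370,180) is on the rail between the second clip (crop 328,205) and the third clip (crop 413,150), so it is over the third gap, with light contact. Next I lift and go behind the box, fingers slightly open to give a wide pushing face.

Request:
{"method": "move_arm", "body": {"linear": [[0,-0.1,0],[0,-0.2,0],[0.005,-0.2,0.12],[0.005,-0.2,0.24],[0.005,-0.2,0.36],[0.005,-0.2,0.48],[0.005,-0.2,0.58],[0.005,-0.2,0.66],[0.005,-0.2,0.69],[0.005,-0.16,0.69],[0.005,-0.1,0.69],[0.005,-0.06,0.69]], "twist": [[0,0,0],[0,0,0],[0,0,0],[0,0,0],[0,0,0],[0,0,0],[0,0,0],[0,0,0],[0,0,0],[0,0,0],[0,0,0],[0,0,0]], "hand": [-1,-1,-1,-0.43,-0.43,-0.43,-0.43,-0.43,-0.43,-0.43,-0.43,-0.43]}}

```text
time: 6.45
tool_pos: [420.3, 74.8, 78.3]
tcp_rot: [-90.0, 0.0, 93.5]
ft_force: [-0.1, 0.4, -1.5]
finger_gap: 24.1
```

```bash
python3 -c "
from h import *
goto(79,-205,15)"
```

```text
t 6.45 tcp [420.3  74.8  78.3] rack [  80.2 -207.1] rot [-90.    0.   93.5] F [-0.11  0.42 -1.51] gap 24.1
linear [-0.004  0.211 -0.007] twist [-0.     0.001 -0.   ]
```

Lower, then push gently about 70 mm. The near face is at n≈-166 and first contact is around TCP n≈-179.

Request:
{"method": "move_arm", "body": {"linear": [[0,0.1,0],[0,0.17,0],[0,0.2,0],[0,0.211,0],[0,0.211,0],[0,0.211,-0.02],[0,0.211,-0.04],[0,0.211,-0.06],[0,0.211,-0.08],[0,0.211,-0.095],[0,0.211,-0.11],[0,0.211,-0.125]], "twist": [[0,0,0],[0,0,0],[0,0,0],[0,0,0],[0,0,0],[0,0,0],[0,0,0],[0,0,0],[0,0,0],[0,0,0],[0,0,0],[0,0,0]], "hand": [-0.43,-0.43,-0.43,-0.43,-0.43,-0.43,-0.43,-0.43,-0.43,-0.43,-0.43,-0.43]}}

```text
time: 7.45
tool_pos: [457.7, 77.1, 14.9]
tcp_rot: [-89.9, 0.0, 93.5]
ft_force: [-3.0, 1.0, 1.9]
finger_gap: 24.4
```

Request:
{"method": "move_arm", "body": {"linear": [[0,0,-0.015],[0,0,-0.03],[0,0,-0.045],[0,0,-0.06],[0,0,-0.075],[0,0,-0.09],[0,0,-0.105],[0,0,-0.12],[0,0,-0.135],[0,0,-0.145],[0,0,-0.15],[0,0,-0.15]], "twist": [[0,0,0],[0,0,0],[0,0,0],[0,0,0],[0,0,0],[0,0,0],[0,0,0],[0,0,0],[0,0,0],[0,0,0],[0,0,0],[0,0,0]], "hand": [-0.43,-0.43,-0.43,-0.43,-0.43,-0.43,-0.43,-0.43,-0.43,-0.43,-0.43,-0.43]}}

```text
time: 8.45
tool_pos: [503.2, 79.9, 15.0]
tcp_rot: [-90.0, 0.0, 93.5]
ft_force: [0.3, -0.1, -0.0]
finger_gap: 24.1
```

```bash
python3 - <<'E'
from h import *
goto(79,-42,15)
s=r.snapshot("top"); cv2.imwrite("pics/t3.png",cv2.resize(s["frame"][175:330,180:445,::-1],None,fx=3,fy=3,interpolation=cv2.INTER_CUBIC))
hsv=cv2.cvtColor(s["frame"],cv2.COLOR_RGB2HSV); Z=cloud(s)[...,2]
m=(hsv[...,1]<40)&(hsv[...,2]>150)&(Z>25)&(Z<46); m[:, :255]=0; m[:,330:]=0; m[:225]=0; m[330:]=0
b=rect(s,m,40); print(b,rack(*b[0]))
E
```

```text
t 8.45 tcp [503.2  79.9  15. ] rack [  80.3 -124. ] rot [-90.    0.   93.5] F [ 0.32 -0.12 -0.01] gap 24.1
linear [-0.005 -0.    -0.273] twist [-0.     0.001 -0.   ]
((602.9953002929688, 84.02452850341797), (4.6251068115234375, 54.69062423706055), 3.3024308681488037) (np.float64(78.45176641585388), np.float64(-24.15049132777095))
```

View pics/t3.png

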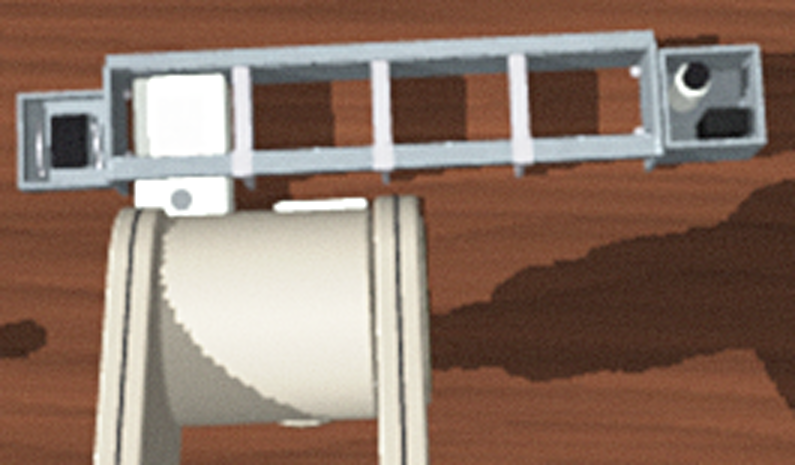

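The arm hides most of the box, but its front edge (crop 275–368, y≈205) lines up with the third gap (crop 252–372). It is square to the rack, with about 10 mm clear on each side. I keep pushing straight.

Request:
{"method": "move_arm", "body": {"linear": [[0,0,-0.012],[0,0,-0.032],[0,0,-0.052],[0,0,-0.074],[0,0,-0.096],[0,0,-0.118],[0,0,-0.14],[0,0,-0.162],[0,0,-0.184],[0,0,-0.206],[0,0,-0.225],[0,0,-0.235]], "twist": [[0,0,0],[0,0,0],[0,0,0],[0,0,0],[0,0,0],[0,0,0],[0,0,0],[0,0,0],[0,0,0],[0,0,0],[0,0,0],[0,0,0]], "hand": [-0.43,-0.43,-0.43,-0.43,-0.43,-0.43,-0.43,-0.43,-0.43,-0.43,-0.43,-0.43]}}

```text
time: 9.5
tool_pos: [574.5, 84.3, 15.1]
tcp_rot: [-90.0, 0.0, 93.5]
ft_force: [-3.1, 0.1, 2.5]
finger_gap: 24.6
```

Request:
{"method": "move_arm", "body": {"linear": [[0,0,-0.006],[0,0,-0.011],[0,0,-0.015],[0,0,-0.019],[0,0,-0.022],[0,0,-0.025]], "twist": [[0,0,0],[0,0,0],[0,0,0],[0,0,0],[0,0,0],[0,0,0]], "hand": [-0.43,-0.43,-0.43,-0.43,-0.43,-0.43]}}

```text
time: 10.0
tool_pos: [581.9, 84.8, 15.1]
tcp_rot: [-90.0, 0.0, 93.5]
ft_force: [-3.2, -0.5, 0.8]
finger_gap: 24.3
```

```bash
python3 -c "
from h import *
goto(79,-38,15)"
```

```text
t 10.0 tcp [581.9  84.8  15.1] rack [ 80.5 -45.1] rot [-90.    0.   93.5] F [-3.18 -0.5   0.82] gap 24.3
linear [-0.005  0.    -0.024] twist [ 0.     0.001 -0.   ]
```

Still sliding at about 3 N. Creep on until it stops.

Request:
{"method": "move_arm", "body": {"linear": [[0,0,-0.005],[0,0,-0.009],[0,0,-0.012],[0,0,-0.015],[0,0,-0.017]], "twist": [[0,0,0],[0,0,0],[0,0,0],[0,0,0],[0,0,0]], "hand": [-0.43,-0.43,-0.43,-0.43,-0.43]}}

```text
time: 10.42
tool_pos: [587.1, 85.1, 15.1]
tcp_rot: [-90.0, 0.0, 93.5]
ft_force: [-3.3, 0.3, 1.6]
finger_gap: 24.0
```

Request:
{"method": "move_arm", "body": {"linear": [[0,0,-0.003],[0,0,-0.005],[0,0,-0.007]], "twist": [[0,0,0],[0,0,0],[0,0,0]], "hand": [-0.43,-0.43,-0.43]}}

```text
time: 10.67
tool_pos: [588.2, 85.2, 15.0]
tcp_rot: [-89.9, 0.0, 93.5]
ft_force: [-9.9, -0.4, 7.6]
finger_gap: 24.2
```

Request:
{"method": "move_arm", "body": {"linear": [[0,0,-0.003],[0,0,-0.005],[0,0,-0.005]], "twist": [[0,0,0],[0,0,0],[0,0,0]], "hand": [-0.43,-0.43,-0.43]}}

```text
time: 10.92
tool_pos: [588.2, 85.2, 14.9]
tcp_rot: [-89.7, 0.0, 93.5]
ft_force: [-10.9, -1.2, 9.3]
finger_gap: 24.6
```

The tool no longer advances and the force holds at about 11 N, so the box is at the stop. Back off straight, then up and clear.

Request:
{"method": "move_arm", "body": {"linear": [[0,0,0.02],[0,0,0.06],[0,0,0.12],[0,0,0.2],[0,-0.1,0.3],[0,-0.2,0.4],[0,-0.3,0.5],[0,-0.4,0.6],[0,-0.5,0.65],[0,-0.55,0.65],[0,-0.55,0.65],[0,-0.55,0.65]], "twist": [[0,0,0],[0,0,0],[0,0,0],[0,0,0],[0,0,0],[0,0,0],[0,0,0],[0,0,0],[0,0,0],[0,0,0],[0,0,0],[0,0,0]], "hand": [-0.43,-0.43,-0.43,-0.43,-0.43,-0.43,-0.43,-0.43,-0.43,-0.43,-0.43,-0.43]}}

```text
time: 11.92
tool_pos: [395.8, 73.4, 182.5]
tcp_rot: [-89.9, 0.0, 93.5]
ft_force: [-0.3, 0.3, -1.0]
finger_gap: 24.5
```

```bash
python3 - <<'E'
from h import *
goto(79,-205,200)
s=r.snapshot("top"); cv2.imwrite("pics/t4.png",cv2.resize(s["frame"][175:330,130:395,::-1],None,fx=3,fy=3,interpolation=cv2.INTER_CUBIC))
hsv=cv2.cvtColor(s["frame"],cv2.COLOR_RGB2HSV); Z=cloud(s)[...,2]
s0=dict(np.load("top0.npz")); 
for n,(S,a,b) in dict(loose=(s,264,304),stored=(s,215,258),stored0=(s0,215,258)).items():
    h=cv2.cvtColor(S["frame"],cv2.COLOR_RGB2HSV); z=cloud(S)[...,2]
    m=(h[...,1]<40)&(h[...,2]>150)&(z>30)&(z<46); m[:, :a]=0; m[:,b:]=0; m[:232]=0; m[275:]=0
    q=rect(S,m,40); P=cv2.boxPoints(q); print(n,q,"near end n",min(rack(*p)[1] for p in P),"s",rack(*q[0])[0])
d=np.abs(s["frame"].astype(int)-s0["frame"]).max(2)
print("stamp diff",(d[275:310,140:180]>40).sum(),"bottle",(d[275:315,495:550]>40).sum())
E
```

```text
t 11.92 tcp [395.8  73.4 182.5] rack [  80.3 -231.6] rot [-89.9   0.   93.5] F [-0.28  0.33 -0.98] gap 24.5
linear [-0.004 -0.058 -0.088] twist [-0.001  0.001 -0.   ]
loose ((610.3980102539062, 83.294921875), (25.777246475219727, 57.03599166870117), 3.410386085510254) near end n -29.70458338587642 s 77.28019151083984
stored ((604.5853271484375, 169.72085571289062), (26.526315689086914, 56.63202667236328), 2.15282940864563) near end n -31.324257529248005 s 163.89948639151612
stored0 ((604.4194946289062, 169.80296325683594), (26.660106658935547, 56.62654495239258), 1.7365922927856445) near end n -31.75480995783687 s 163.9913770142273
stamp diff 0 bottle 1179
```

View pics/t4.png

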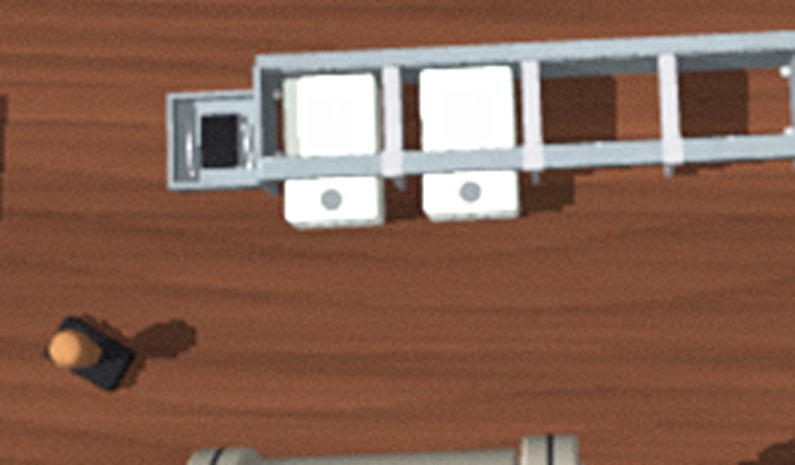

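The box is in the third gap (crop 420–518), square and level with the stored box; its near end is at n = -29.7, against -29 expected. The stamp is unchanged. The change at the bottle may only be the arm's shadow, so I check it by depth and then hand in.

```bash
python3 - <<'E'
from h import *
for S in (dict(np.load("top0.npz")),r.snapshot("top")):
    q=cloud(S)[275:315,495:550].reshape(-1,3); q=q[(q[:,2]>10)&(q[:,2]<300)]; print(np.median(q,0).round(1),len(q),q[:,2].max().round())
    last=q
if abs(np.median(last,0)[:2]-[507,-347]).max()<12: print(r.hand_in())
E
```

```text
[ 507.1 -337.9   99.3] 854 150.0
[ 507.1 -338.    98.3] 862 150.0
the job is handed in; nothing more can be done
None
```

The white box is fully home in the third gap, against the back plate, and the job was handed in at about 12 s of robot time.

- **Counting:** I ran the shut fingertips along the front rail from the middle of the first gap at the pot end. The finger pressed with about 6–12 N, passed two dividers and stopped over the third gap, about 45 mm short of the last divider.
- **Pushing:** I lifted clear, came down behind the box and pushed it straight in, flat on the desk. The push took about 3 N while sliding. At the back plate the force rose to about 11 N and the box stopped moving.

**Last checks:**
- **Box:** it is square to the rack, and its near end is within 1 mm of the expected home position. It sits about 3 mm off the middle of the gap, clear of both dividers.
- **Other objects:** the stored box, bottle and stamp have not moved.
- **One false alarm:** the colour comparison flagged a change at the bottle. Depth showed it in the same place and still upright, so I put that down to the arm's shadow.

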